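Try the washed solder-paste syringes and reject the clogged one

ROBOT

A 6-joint arm with a two-finger parallel gripper is mounted at the origin on a cart in front of the work surface, level with it; the furniture and walls round the work are solid. World frame = base frame: x ahead of the robot, y to its left, z up, the work surface at z = 0. Lengths are in mm, angles in rad, forces in N, time in s.
With the tool pointing down it reaches from about 275 to 725 mm from the base axis. Payload 15.9 kg.
Tool frame: the origin (TCP) lies between the finger pads, 19 mm behind the fingertips; this is the grasp point; z points along the fingers, y is the line along which they close (so a half turn about z gives the same grasp; the last joint's range is limited). The gripper opens to 85 mm and grips with 20 to 120 N. Pads are 22 mm wide; open, the fingers measure 114 mm over their backs; the gripper's body (76 mm by 85 mm) begins 54 mm behind the grasp point. The pads swing forward as they close: fully open they stand 13 mm farther back than shut.
Start: joints at [-1.224, 0.213, -0.034, 1.323, 0, 1.571], TCP at [169.938, -470.22, 250.006] pointing down, gripper open.
Joint ranges: [-2.98, 2.98], [-0.74, 1.72], [-1.14, 1.35], [-2.1, 2.04], [-1.57, 1.44], [-3.14, 3.14]. Speed limits (rad/s): [1.89, 1.89, 2.39, 2.57, 3.14, 3.14].

INTERFACE

Orientations are given as a 3x3 rotation matrix whose columns are the frame's x, y, z axes.
In Python, from bench import get_obs, read_camera, camera_params, env gives the robot as it stands. The module is installed in compiled form; this text tells all that it offers.
- The arm moves only by the tool carry_out, never from a script. Its argument "rows" is a list of rows, each an object of numbers: "x", "y", "z": the shift along the tool's x, y, z in normalised numbers (1 is 600 mm); "wx", "wy", "wz": the turn, a rotation vector about the tool's x, y, z in fractions of the full range, 1 being pi/2 rad; "gripper": the opening, from 0 (shut) to 1 (fully open). A call has 1 to 5 rows; each row is the pose to reach, as a shift and turn from the pose commanded when the call began, along the tool's axes at that moment; what a row does not reach only later rows make up. A row lasts 1/12 s, in which the tool goes at most 41.7 mm and 7.16 degrees, less where a joint would pass 70% of its speed; a pose out of reach is approached as far as the arm can. A shift or turn number past 1, either way, is cut back to 1. A call with a gripper value outside its range is refused whole. The fingers move at their own pace and stop on an object; "squeeze" is the grip in N (left out, the last holds). Time passes only in rows, so rows that repeat a pose let the fingers close. It gives the time, the measured TCP pose, the force, the opening and the grip force at its end, in the units of the state.
- get_obs(): the state, without advancing time (a new reading comes with each control period).
- read_camera(name): name is "scene" or "side" or "wrist"; returns (picture, depth): 480x640x3 uint8, red, green, blue; 480x640 float32, mm along the optical axis (not along the pixel's ray), 0 where there is no reading.
- camera_params(name): a dict with "K" (3x3 intrinsics, pixels), "distortion" ([k1, k2, p1, p2, k3] as OpenCV has them; the pictures are not rectified), "world_to_cam" (4x4, takes a point from world to camera coordinates). Camera axes: x right, y up, looking along -z (the intrinsics and any distortion apply to the point x, -y, -z); pixel columns grow to the right and rows downward; lengths in mm; the calibration is good to about 2 mm. A picture is of the moment at which its call begins: read the wrist's pose just before it. camera_params takes no time and is no camera call; for the wrist camera it gives the pose at the moment of the call.
- env.finish_job(): hands the job in; it is judged then, once.
The state is a dict: "time_s": time; "q": joint angles; "joint_velocities": joint speeds; "joint_torque": joint torques, N m; "tool_pos": TCP position; "tool_rot": TCP orientation; "wrist_force": force on the tool from outside, world axes, zero at the start; "moment": the same for the moment, N m; "gripper_width": opening from 0.0 (shut) to 1.0 (fully open); "gripper_force": force on a finger pad.
Only numpy, scipy, OpenCV 4.12 (cv2) and the standard library are available. Lean on these libraries where they do the work, as an engineer would, in place of code of your own. Each camera call takes 0.05 s, during which the arm holds its last target. There are 200 camera calls.

TASK

The three washed-out black solder-paste syringes must be ready to draw up fresh paste: press each plunger gently down through its stroke with the shut fingertips, leaving the free ones fully home and standing in the rack. One of them, no mark shows which, has a bead of set solder in its bore: where a plunger stiffens part-way, stop there without forcing it, then lift that syringe out by its barrel and put it in the low green tray at the front of the bench. Leave the other things on the bench where they are.

Things in the scene. Friction and masses are not known exactly. Their poses are not given: they have to be found in the camera images.
- rack: fixed drilled light-wood rack, 62 x 200 x 55 mm; origin: centre of its underside; three blind bores in a row along its y, 60 mm apart, 26 mm wide and 45 mm deep, floors 10 mm above the bench
- bore_1 (a point): centre of the mouth of bore 1 of the rack, at its top face, 55 mm above the bench
- bore_2 (a point): centre of the mouth of bore 2 of the rack, at its top face, 55 mm above the bench
- bore_3 (a point): centre of the mouth of bore 3 of the rack, at its top face, 55 mm above the bench
- syringe_1: opaque black syringe, one of three alike, upright in the rack. Origin: centre of the underside of its orange tip cap (10 mm above the bench); z up the syringe. Heights in mm: cap 0-14 (15 wide), barrel 14-106 (diameter 24), finger flange 106-109 (22 along x, 46 along y, about along the row). Grasp the barrel along x, from above past the plunger, TCP at the flange or up to 6 mm below. About 90 g
- syringe_2: opaque black syringe, one of three alike, upright in the rack. Origin: centre of the underside of its orange tip cap (10 mm above the bench); z up the syringe. Heights in mm: cap 0-14 (15 wide), barrel 14-106 (diameter 24), finger flange 106-109 (22 along x, 46 along y, about along the row). Grasp the barrel along x, from above past the plunger, TCP at the flange or up to 6 mm below. About 90 g
- syringe_3: opaque black syringe, one of three alike, upright in the rack. Origin: centre of the underside of its orange tip cap (10 mm above the bench); z up the syringe. Heights in mm: cap 0-14 (15 wide), barrel 14-106 (diameter 24), finger flange 106-109 (22 along x, 46 along y, about along the row). Grasp the barrel along x, from above past the plunger, TCP at the flange or up to 6 mm below. About 90 g
- plunger_1 (a joint): plunger travel, m: 0 drawn out, grows pushed in; starts at 0-0.004, hard stop 0.034. A free one slides under a steady 3 N until its rubber foot meets the bottom at 0.030; there resistance rises 2.5 N/mm (over 0.028 is home). In the clogged one that rise comes far short, anywhere from 0.010 to 0.020. It stays where left, but for 1-4 mm of spring-back
- plunger_2 (a joint): plunger travel, m: 0 drawn out, grows pushed in; starts at 0-0.004, hard stop 0.034. A free one slides under a steady 3 N until its rubber foot meets the bottom at 0.030; there resistance rises 2.5 N/mm (over 0.028 is home). In the clogged one that rise comes far short, anywhere from 0.010 to 0.020. It stays where left, but for 1-4 mm of spring-back
- plunger_3 (a joint): plunger travel, m: 0 drawn out, grows pushed in; starts at 0-0.004, hard stop 0.034. A free one slides under a steady 3 N until its rubber foot meets the bottom at 0.030; there resistance rises 2.5 N/mm (over 0.028 is home). In the clogged one that rise comes far short, anywhere from 0.010 to 0.020. It stays where left, but for 1-4 mm of spring-back
- thumb_1: round white thumb plate of this plunger, diameter 25, 4 thick. Origin: centre of its upper face, 149 mm above the syringe's origin (159 above the bench) when drawn out, lower by the travel. Push it from above with shut fingertips; more than 16 N on it is forcing and can split the barrel, 8 to 9 N is plenty. Do not grip it
- thumb_2: round white thumb plate of this plunger, diameter 25, 4 thick. Origin: centre of its upper face, 149 mm above the syringe's origin (159 above the bench) when drawn out, lower by the travel. Push it from above with shut fingertips; more than 16 N on it is forcing and can split the barrel, 8 to 9 N is plenty. Do not grip it
- thumb_3: round white thumb plate of this plunger, diameter 25, 4 thick. Origin: centre of its upper face, 149 mm above the syringe's origin (159 above the bench) when drawn out, lower by the travel. Push it from above with shut fingertips; more than 16 N on it is forcing and can split the barrel, 8 to 9 N is plenty. Do not grip it
- reject_tray: open green moulded parts tray for rejects, fixed, lower and nearer than the two green trays of job cards behind, 211 (its x) x 115 (its y) x 88 mm high; origin: centre of its underside; inside 188 x 92 mm, floor 2 mm above the bench, walls to 88 mm; a white card lies in it. A syringe let go upright in it tips over and lies or leans inside.
- yellow_pot: bystander: small round yellow pot with a clear lid, 47 mm wide, 24 high, loose; origin: centre of its underside
- pumice: bystander: yellowish egg of pumice, 44 mm, loose; origin: centre of its underside
- amber_bottle: bystander: brown glass bottle with black cap, 48 mm wide, 94 high, loose; origin: centre of its underside

How it is judged (in metres and radians):
On the way:
1. all three plungers have been tried: each pressed either home or down to where it stiffens (value of joint each of plunger_1, plunger_2, plunger_3 above 0.009 m), for 0.2 s.
At the end, for the whole second after the job is handed in: Two syringes upright (0.15 rad) in the rack's bores (within 5 mm of centre, bottomed within 6 mm), plungers fully home (over 0.028); the clogged one lying or leaning in the green tray (an end between its walls, under 60 mm up), at rest, its plunger tried but part-way (0.009 to 0.026) (((value of joint plunger_1 between 0.009 and 0.026 m and x of syringe_1 in the frame of reject_tray between -0.14 and 0.14 m and y of syringe_1 in the frame of reject_tray between -0.085 and 0.085 m and x of thumb_1 in the frame of reject_tray between -0.14 and 0.14 m and y of thumb_1 in the frame of reject_tray between -0.085 and 0.085 m and linear speed of syringe_1 below 0.03 m/s and ((x of syringe_1 in the frame of reject_tray between -0.097 and 0.097 m and y of syringe_1 in the frame of reject_tray between -0.049 and 0.049 m and z of syringe_1 in the frame of reject_tray below 0.06 m) or (x of thumb_1 in the frame of reject_tray between -0.097 and 0.097 m and y of thumb_1 in the frame of reject_tray between -0.049 and 0.049 m and z of thumb_1 in the frame of reject_tray below 0.06 m)) and value of joint each of plunger_2, plunger_3 above 0.028 m and (horizontal distance between syringe_2 and bore_1 below 0.005 m or horizontal distance between syringe_2 and bore_2 below 0.005 m or horizontal distance between syringe_2 and bore_3 below 0.005 m) and height (world z) of each of syringe_2, syringe_3 below 0.016 m and angle between each of syringe_2, syringe_3's own z axis and vertical below 0.15 rad and (horizontal distance between syringe_3 and bore_1 below 0.005 m or horizontal distance between syringe_3 and bore_2 below 0.005 m or horizontal distance between syringe_3 and bore_3 below 0.005 m)) or (value of joint plunger_2 between 0.009 and 0.026 m and x of syringe_2 in the frame of reject_tray between -0.14 and 0.14 m and y of syringe_2 in the frame of reject_tray between -0.085 and 0.085 m and x of thumb_2 in the frame of reject_tray between -0.14 and 0.14 m and y of thumb_2 in the frame of reject_tray between -0.085 and 0.085 m and linear speed of syringe_2 below 0.03 m/s and ((x of syringe_2 in the frame of reject_tray between -0.097 and 0.097 m and y of syringe_2 in the frame of reject_tray between -0.049 and 0.049 m and z of syringe_2 in the frame of reject_tray below 0.06 m) or (x of thumb_2 in the frame of reject_tray between -0.097 and 0.097 m and y of thumb_2 in the frame of reject_tray between -0.049 and 0.049 m and z of thumb_2 in the frame of reject_tray below 0.06 m)) and value of joint each of plunger_1, plunger_3 above 0.028 m and (horizontal distance between syringe_1 and bore_1 below 0.005 m or horizontal distance between syringe_1 and bore_2 below 0.005 m or horizontal distance between syringe_1 and bore_3 below 0.005 m) and height (world z) of each of syringe_1, syringe_3 below 0.016 m and angle between each of syringe_1, syringe_3's own z axis and vertical below 0.15 rad and (horizontal distance between syringe_3 and bore_1 below 0.005 m or horizontal distance between syringe_3 and bore_2 below 0.005 m or horizontal distance between syringe_3 and bore_3 below 0.005 m)) or (value of joint plunger_3 between 0.009 and 0.026 m and x of syringe_3 in the frame of reject_tray between -0.14 and 0.14 m and y of syringe_3 in the frame of reject_tray between -0.085 and 0.085 m and x of thumb_3 in the frame of reject_tray between -0.14 and 0.14 m and y of thumb_3 in the frame of reject_tray between -0.085 and 0.085 m and linear speed of syringe_3 below 0.03 m/s and ((x of syringe_3 in the frame of reject_tray between -0.097 and 0.097 m and y of syringe_3 in the frame of reject_tray between -0.049 and 0.049 m and z of syringe_3 in the frame of reject_tray below 0.06 m) or (x of thumb_3 in the frame of reject_tray between -0.097 and 0.097 m and y of thumb_3 in the frame of reject_tray between -0.049 and 0.049 m and z of thumb_3 in the frame of reject_tray below 0.06 m)) and value of joint each of plunger_1, plunger_2 above 0.028 m and (horizontal distance between syringe_1 and bore_1 below 0.005 m or horizontal distance between syringe_1 and bore_2 below 0.005 m or horizontal distance between syringe_1 and bore_3 below 0.005 m) and height (world z) of each of syringe_1, syringe_2 below 0.016 m and angle between each of syringe_1, syringe_2's own z axis and vertical below 0.15 rad and (horizontal distance between syringe_2 and bore_1 below 0.005 m or horizontal distance between syringe_2 and bore_2 below 0.005 m or horizontal distance between syringe_2 and bore_3 below 0.005 m)))); the robot touches nothing.
It fails at once if a plunger is forced: more than 16 N from the fingers on its thumb plate (contact force between the fingers and thumb_1 above 16 N or contact force between the fingers and thumb_2 above 16 N or contact force between the fingers and thumb_3 above 16 N).
It fails at once if a bystander (yellow pot, pumice or bottle) is moved by more than 20 mm (distance of any of yellow_pot, pumice, amber_bottle from where it was at the start of the episode above 0.02 m).
It also fails if it takes over 64 s, if anything falls off the work surface, if the arm or the gripper's body presses on something with over 40 N, if the wrist force passes 120 N, or if a joint passes its speed limit or range.

## Working session

There is one attempt and no reset: what is moved stays moved. The work goes in short steps, Python scripts to look and compute and a tool call to move; the robot and the scene stay as the last step left them, time stands still between calls to the robot, and variables do not carry over. Pictures are saved under pics/ and viewed, at most 10 in all, crops included, and the job is handed in when it is done.

Besides the shell and the picture viewer there is one more tool, called after "Call:" as name(argument=value, ...) on one line, values as JSON. carry_out: Moves the arm, as the interface text tells. Its arguments: {"type":"object","properties":{"rows":{"type":"array"},"squeeze":{"type":"number"}},"required":["rows"]}

```bash
mkdir -p pics && cat > h.py <<'E'
import numpy as np, cv2
from bench import get_obs, read_camera, camera_params, env
def unproj(p,uv,depth=None):
    K=np.array(p["K"]);d=np.array(p["distortion"],float);W=np.array(p["world_to_cam"])
    n=cv2.undistortPoints(np.array(uv,float).reshape(-1,1,2),K,d).reshape(-1,2)
    ray=np.c_[n[:,0],-n[:,1],-np.ones(len(n))]
    return ray,W
def at_depth(p,uv,dep):
    ray,W=unproj(p,uv); c=ray*np.array(dep,float).reshape(-1,1)
    return (c-W[:3,3])@W[:3,:3]
def at_z(p,uv,z):
    ray,W=unproj(p,uv); o=-W[:3,3]@W[:3,:3]; d=ray@W[:3,:3]
    return o+d*((z-o[2])/d[:,2])[:,None]
E
python3 - <<'E'
from h import *
for n in("scene","side"):
    im,d=read_camera(n); cv2.imwrite(f"pics/{n}0.png",im[:,:,::-1]); np.savez(f"{n}0.npz",d=d)
    p=camera_params(n); W=np.array(p["world_to_cam"]); print(n,-W[:3,3]@W[:3,:3],p["distortion"])
o=get_obs(); print(o["time_s"],o["tool_rot"],o["tool_pos"],o["wrist_force"])
E
```

```text
scene [-242.05844835  728.9287734  1270.8070516 ] [0.03509238 0.         0.         0.         0.        ]
side [ 578.53903686 1414.91291263  717.5067094 ] [0.02211863 0.         0.         0.         0.        ]
0.1 [[ 9.40465026e-01  3.39890325e-01 -3.17558666e-04]
 [ 3.39890473e-01 -9.40464625e-01  8.69502603e-04]
 [-3.11716952e-06 -9.25671954e-04 -9.99999572e-01]] [ 169.8462737  -469.99819675  249.5902123 ] [-0.50200482  0.69712605  1.01089683]
```

View pics/scene0.png

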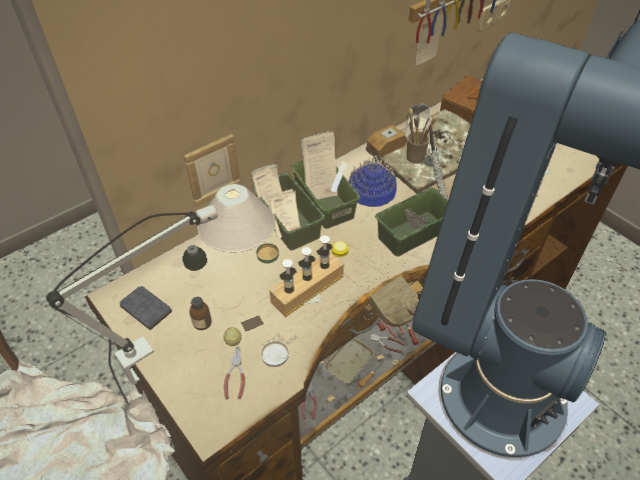

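View pics/side0.png

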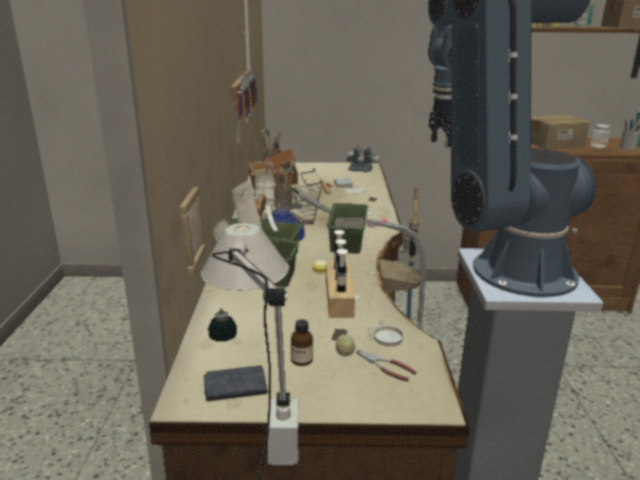

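The scene picture shows the rack around (308,285), with thumb plates near (288,264), (306,252) and (324,241). The reject tray is around (412,222), the yellow pot at (340,248), the pumice at (232,336) and the bottle at (199,314). I'll enlarge the rack and tray.

```bash
python3 - <<'E'
from h import *
im=cv2.imread("pics/scene0.png")
c=im[180:320,260:460]; cv2.imwrite("pics/crop.png",cv2.resize(c,(800,560),interpolation=cv2.INTER_CUBIC))
E
```

```text
(no output)
```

View pics/crop.png

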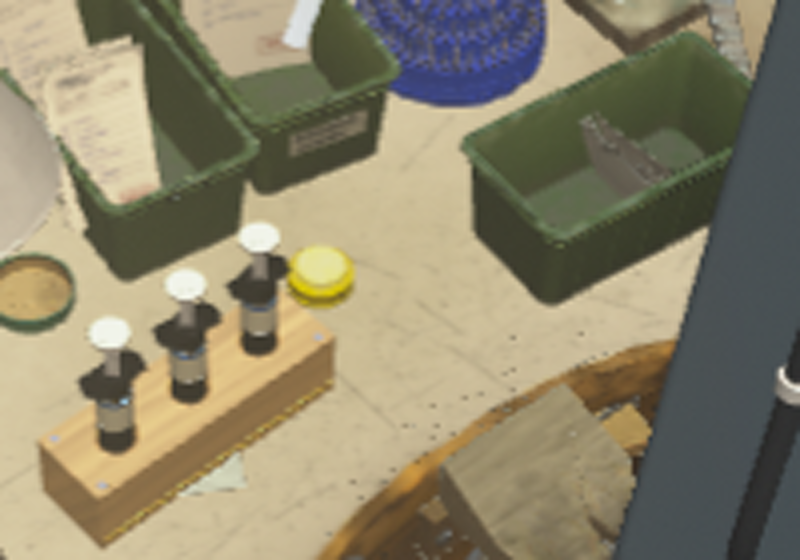

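```bash
python3 - <<'E'
from h import *
p=camera_params("scene"); d=np.load("scene0.npz")["d"]
f=lambda L:[((x+.5)/4-.5+260,(y+.5)/4-.5+180) for x,y in L]
np.set_printoptions(precision=1,suppress=True)
T=f([(110,333),(186,285),(260,238)])
print("thumb z157",at_z(p,T,157))
print("bydepth",at_depth(p,T,[np.median(d[int(round(v))-1:int(round(v))+2,int(round(u))-1:int(round(u))+2]) for u,v in T]))
print("rack",at_z(p,f([(40,442),(103,497),(335,338)]),55))
print("tray",at_z(p,f([(465,140),(550,238),(690,35),(755,85)]),88))
im=cv2.imread("pics/scene0.png")
# white-thumb centroids
for u,v in T:
    u0,v0=int(u)-8,int(v)-8
    c=im[v0:v0+17,u0:u0+17].astype(int); m=(c.min(2)>205).astype(np.uint8)
    n,l,s,cc=cv2.connectedComponentsWithStats(m); print([(s[i,4],cc[i]+[u0,v0], at_z(p,[cc[i]+[u0,v0]],157)[0]) for i in range(1,n) if s[i,4]>8])
# cloud: world points of region for heights
vv,uu=np.mgrid[190:320,260:460]; dd=d[190:320,260:460]; k=dd>0
P=at_depth(p,np.c_[uu[k],vv[k]],dd[k])
a=P[(P[:,2]>80)&(P[:,2]<95)&(P[:,1]<0)]; print("tray rim cloud",len(a),a.min(0),a.max(0))
r=P[(abs(P[:,2]-55)<5)]; 
print("table z",np.median(P[abs(P[:,2])<15][:,2]))
# overview of other tall things near path
print("pot",at_z(p,[((322+.5)/4+260,(268)/4+180)],24))
E
```

```text
thumb z157 [[523.5 214.4 157. ]
 [524.4 155.4 157. ]
 [525.4  95.7 157. ]]
bydepth [[523.6 214.4 156.9]
 [524.1 155.6 157.4]
 [525.5  95.6 156.8]]
rack [[550.4 255.5  55. ]
 [491.  250.4  55. ]
 [496.3  55.7  55. ]]
tray [[ 553.1 -109.9   88. ]
 [ 450.8  -91.9   88. ]
 [ 527.8 -305.1   88. ]
 [ 463.4 -303.2   88. ]]
[(np.int32(56), array([286.9, 262.9]), array([523.9, 214.8, 157. ]))]
[(np.int32(53), array([306. , 250.7]), array([525. , 155.3, 157. ]))]
[(np.int32(53), array([324.3, 238.8]), array([526.6,  95.8, 157. ]))]
tray rim cloud 780 [ 426.3 -311.    80. ] [770.8  -0.1  95. ]
table z -1.0485626366598293
pot [[566.4   4.5  24. ]]
```

Tool y should run along the row's x when grasping, so I'll turn the tool to a heading of about 91° and keep it there. Next is a move above the thumb nearest the tray.

Units first: shifts go in shares of 600 mm and turns go in shares of pi/2 rad. So 530 mm / 600 = 0.8833, -410 mm / 600 = -0.6833, -1.24 rad / 1.5708 = -0.7894.

Call:
carry_out(rows=[{"x": 0.8833, "y": -0.6833, "z": 0, "wz": -0.7894, "gripper": 0}, {"x": 0.8833, "y": -0.6833, "z": 0, "wz": -0.7894, "gripper": 0}, {"x": 0.8833, "y": -0.6833, "z": 0, "wz": -0.7894, "gripper": 0}, {"x": 0.8833, "y": -0.6833, "z": 0, "wz": -0.7894, "gripper": 0}, {"x": 0.8833, "y": -0.6833, "z": 0, "wz": -0.7894, "gripper": 0}], squeeze=20)

```text
validation failed for argument at $.ro...
```

```bash
cat > go.py <<'E'
import sys
from h import *
from scipy.spatial.transform import Rotation as Ro
def to(x,y,z,head=91.0):
    o=get_obs(); R=np.array(o["tool_rot"])
    a=np.radians(head); Rt=np.array([[np.cos(a),np.sin(a),0],[np.sin(a),-np.cos(a),0],[0,0,-1.]])
    print("t",round(o["time_s"],2),"pos",np.round(o["tool_pos"],1),"F",np.round(o["wrist_force"],1),"g",round(o["gripper_width"],3))
    print("shift",np.round(R.T@(np.array([x,y,z])-o["tool_pos"]),1),"turn",np.round(Ro.from_matrix(R.T@Rt).as_rotvec(),3))
if __name__=="__main__": to(*map(float,sys.argv[1:]))
E
python3 go.py 526 95.8 230
```

```text
t 0.1 pos [ 169.8 -470.   249.6] F [-0.5  0.7  1. ] g 0.998
shift [ 527.3 -411.    20. ] turn [-1.000e-03 -1.000e-03 -1.241e+00]
```

Converted, 160 mm / 600 = 0.2667, 128 mm / 600 = 0.2133, -0.6 rad / 1.5708 = -0.382.

Call:
carry_out(rows=[{"x": 0.0533, "y": -0.0417, "z": 0, "wz": -0.0764, "gripper": 0}, {"x": 0.1067, "y": -0.0833, "z": 0, "wz": -0.1528, "gripper": 0}, {"x": 0.16, "y": -0.125, "z": 0, "wz": -0.2292, "gripper": 0}, {"x": 0.2133, "y": -0.1667, "z": 0, "wz": -0.3056, "gripper": 0}, {"x": 0.2667, "y": -0.2083, "z": 0, "wz": -0.382, "gripper": 0}], squeeze=20)

```text
validation failed for argument at $.ro...
```

```bash
python3 go.py 526 95.8 230
```

```text
t 0.1 pos [ 169.8 -470.   249.6] F [-0.5  0.7  1. ] g 0.998
shift [ 527.3 -411.    20. ] turn [-1.000e-03 -1.000e-03 -1.241e+00]
```

Converted, 160 mm / 600 = 0.2667, 128 mm / 600 = 0.2133, -0.6 rad / 1.5708 = -0.382.

Call:
carry_out(rows=[{"x": 0.0533, "y": -0.0417, "z": 0, "wx": 0, "wy": 0, "wz": -0.0764, "gripper": 0}, {"x": 0.1067, "y": -0.0833, "z": 0, "wx": 0, "wy": 0, "wz": -0.1528, "gripper": 0}, {"x": 0.16, "y": -0.125, "z": 0, "wx": 0, "wy": 0, "wz": -0.2292, "gripper": 0}, {"x": 0.2133, "y": -0.1667, "z": 0, "wx": 0, "wy": 0, "wz": -0.3056, "gripper": 0}, {"x": 0.2667, "y": -0.2083, "z": 0, "wx": 0, "wy": 0, "wz": -0.382, "gripper": 0}], squeeze=20)

```text
time_s: 0.52
tool_pos: [278.2, -296.5, 249.8]
tool_rot: [[0.58, 0.815, -0.0], [0.815, -0.58, 0.0], [0.0, -0.0, -1.0]]
wrist_force: [1.2, -0.6, 1.3]
gripper_width: 0.302
gripper_force: 0.0
```

```bash
python3 go.py 526 95.8 230
```

```text
t 0.52 pos [ 278.2 -296.5  249.8] F [ 1.2 -0.6  1.3] g 0.302
shift [463.3 -25.7  19.9] turn [-0.    -0.    -0.636]
```

Converted, 463 mm / 600 = 0.7717, -26 mm / 600 = -0.0433, -0.636 rad / 1.5708 = -0.4049.

Call:
carry_out(rows=[{"x": 0.7717, "y": -0.0433, "z": 0, "wx": 0, "wy": 0, "wz": -0.4049, "gripper": 0}, {"x": 0.7717, "y": -0.0433, "z": 0, "wx": 0, "wy": 0, "wz": -0.4049, "gripper": 0}, {"x": 0.7717, "y": -0.0433, "z": 0, "wx": 0, "wy": 0, "wz": -0.4049, "gripper": 0}, {"x": 0.7717, "y": -0.0433, "z": 0, "wx": 0, "wy": 0, "wz": -0.4049, "gripper": 0}, {"x": 0.7717, "y": -0.0433, "z": 0, "wx": 0, "wy": 0, "wz": -0.4049, "gripper": 0}])

```text
time_s: 0.93
tool_pos: [390.4, -120.6, 250.0]
tool_rot: [[-0.007, 1.0, 0.0], [1.0, 0.007, -0.0], [-0.0, 0.0, -1.0]]
wrist_force: [1.0, -1.8, 0.5]
gripper_width: 0.003
gripper_force: 0.0
```

```bash
python3 go.py 526 95.8 230
```

```text
t 0.93 pos [ 390.4 -120.6  250. ] F [ 1.  -1.8  0.5] g 0.003
shift [215.4 137.1  20. ] turn [ 0.    0.   -0.01]
```

Converted, 215 mm / 600 = 0.3583, 137 mm / 600 = 0.2283, -0.01 rad / 1.5708 = -0.0064.

Call:
carry_out(rows=[{"x": 0.3583, "y": 0.2283, "z": 0.0333, "wx": 0, "wy": 0, "wz": -0.0064, "gripper": 0}, {"x": 0.3583, "y": 0.2283, "z": 0.0333, "wx": 0, "wy": 0, "wz": -0.0064, "gripper": 0}, {"x": 0.3583, "y": 0.2283, "z": 0.0333, "wx": 0, "wy": 0, "wz": -0.0064, "gripper": 0}, {"x": 0.3583, "y": 0.2283, "z": 0.0333, "wx": 0, "wy": 0, "wz": -0.0064, "gripper": 0}, {"x": 0.3583, "y": 0.2283, "z": 0.0333, "wx": 0, "wy": 0, "wz": -0.0064, "gripper": 0}])

```text
time_s: 1.35
tool_pos: [501.9, 54.8, 233.3]
tool_rot: [[-0.011, 1.0, -0.0], [1.0, 0.011, -0.0], [-0.0, -0.0, -1.0]]
wrist_force: [1.1, -1.7, 0.6]
gripper_width: -0.0
gripper_force: 0.0
```

Converted, 16 mm / 600 = 0.0267, 10 mm / 600 = 0.0167.

Call:
carry_out(rows=[{"x": 0.0267, "y": 0.0167, "z": 0.0017, "wx": 0, "wy": 0, "wz": 0, "gripper": 0}, {"x": 0.0267, "y": 0.0167, "z": 0.0017, "wx": 0, "wy": 0, "wz": 0, "gripper": 0}, {"x": 0.0267, "y": 0.0167, "z": 0.0017, "wx": 0, "wy": 0, "wz": 0, "gripper": 0}])

```text
time_s: 1.6
tool_pos: [511.2, 69.5, 232.0]
tool_rot: [[-0.013, 1.0, -0.001], [1.0, 0.013, -0.0], [-0.0, -0.001, -1.0]]
wrist_force: [-0.9, -0.1, 0.3]
gripper_width: -0.001
gripper_force: 0.0
```

```bash
python3 go.py 526 95.8 190; python3 - <<'E'
from h import *
im,d=read_camera("wrist"); cv2.imwrite("pics/w1.png",im[:,:,::-1])
p=camera_params("wrist"); np.savez("w1.npz",d=d,K=p["K"],distortion=p["distortion"],world_to_cam=p["world_to_cam"])
E
```

```text
t 1.6 pos [511.2  69.5 232. ] F [-0.9 -0.1  0.3] g -0.001
shift [26.1 15.2 42. ] turn [-0.001  0.    -0.005]
```

View pics/w1.png

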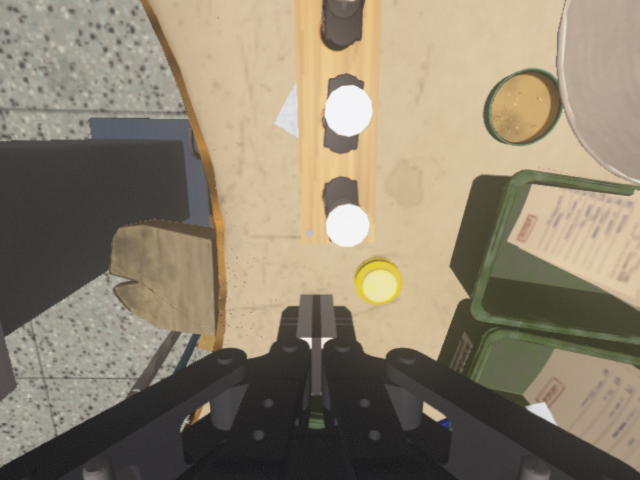

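The wrist view shows thumb 3 at (348,226) and thumb 2 at (348,110).

```bash
python3 - <<'E'
from h import *
w=np.load("w1.npz"); d=w["d"]
for u,v in [(348,226),(348,110),(348,8)]:
    print(at_z(w,[(u,v)],157)[0].round(1), at_depth(w,[(u,v)],[np.median(d[v-3:v+4,u-3:u+4])])[0].round(1))
m=(read_camera("scene")[0].min(2)>0)
E
python3 go.py 526 95.8 190
```

```text
[528.1  93.5 157. ] [528.1  93.5 156.8]
[525.8 154.  157. ] [525.8 154.  157. ]
[524.1 198.6 157. ] [526.8 209.1 119.9]
t 1.7 pos [510.8  68.2 232.6] F [0.7 0.3 0.8] g 0.001
shift [27.5 15.5 42.6] turn [-0.001  0.    -0.007]
```

Converted, 42 mm / 600 = 0.07, 40 mm / 600 = 0.0667.

Call:
carry_out(rows=[{"x": 0.0433, "y": 0.0267, "z": 0.0333, "wx": 0, "wy": 0, "wz": 0, "gripper": 0}, {"x": 0.0433, "y": 0.0267, "z": 0.0667, "wx": 0, "wy": 0, "wz": 0, "gripper": 0}, {"x": 0.0433, "y": 0.0267, "z": 0.07, "wx": 0, "wy": 0, "wz": 0, "gripper": 0}, {"x": 0.0433, "y": 0.0267, "z": 0.07, "wx": 0, "wy": 0, "wz": 0, "gripper": 0}, {"x": 0.0433, "y": 0.0267, "z": 0.07, "wx": 0, "wy": 0, "wz": 0, "gripper": 0}])

```text
time_s: 2.12
tool_pos: [526.8, 93.9, 191.8]
tool_rot: [[-0.01, 1.0, 0.001], [1.0, 0.01, -0.0], [-0.0, 0.001, -1.0]]
wrist_force: [-0.3, 0.1, -0.5]
gripper_width: -0.001
gripper_force: 0.0
```

Converted, 11 mm / 600 = 0.0183, 9 mm / 600 = 0.015.

Call:
carry_out(rows=[{"x": 0, "y": 0, "z": 0.0083, "wx": 0, "wy": 0, "wz": 0, "gripper": 0}, {"x": 0, "y": 0, "z": 0.015, "wx": 0, "wy": 0, "wz": 0, "gripper": 0}, {"x": 0, "y": 0, "z": 0.0183, "wx": 0, "wy": 0, "wz": 0, "gripper": 0}, {"x": 0, "y": 0, "z": 0.0183, "wx": 0, "wy": 0, "wz": 0, "gripper": 0}])

```text
time_s: 2.45
tool_pos: [526.8, 94.7, 179.5]
tool_rot: [[-0.011, 1.0, -0.0], [1.0, 0.011, -0.0], [-0.0, -0.0, -1.0]]
wrist_force: [0.4, 0.4, 0.5]
gripper_width: 0.002
gripper_force: 0.0
```

```bash
python3 go.py 527 95 175
```

```text
t 2.45 pos [526.8  94.7 179.5] F [0.4 0.4 0.5] g 0.002
shift [0.3 0.2 4.5] turn [-0.     0.    -0.007]
```

Call:
carry_out(rows=[{"x": 0, "y": 0, "z": 0.0033, "wx": 0, "wy": 0, "wz": 0, "gripper": 0}, {"x": 0, "y": 0, "z": 0.0067, "wx": 0, "wy": 0, "wz": 0, "gripper": 0}, {"x": 0, "y": 0, "z": 0.01, "wx": 0, "wy": 0, "wz": 0, "gripper": 0}, {"x": 0, "y": 0, "z": 0.0133, "wx": 0, "wy": 0, "wz": 0, "gripper": 0}, {"x": 0, "y": 0, "z": 0.0167, "wx": 0, "wy": 0, "wz": 0, "gripper": 0}])

```text
time_s: 2.87
tool_pos: [527.1, 94.9, 169.7]
tool_rot: [[-0.011, 1.0, 0.0], [1.0, 0.011, 0.0], [0.0, 0.0, -1.0]]
wrist_force: [0.0, -0.1, 3.1]
gripper_width: -0.001
gripper_force: 1.5
```

Converted, 3 mm / 600 = 0.005, 2.4 mm / 600 = 0.004.

Call:
carry_out(rows=[{"x": 0, "y": 0, "z": 0.0013, "wx": 0, "wy": 0, "wz": 0, "gripper": 0}, {"x": 0, "y": 0, "z": 0.0027, "wx": 0, "wy": 0, "wz": 0, "gripper": 0}, {"x": 0, "y": 0, "z": 0.004, "wx": 0, "wy": 0, "wz": 0, "gripper": 0}, {"x": 0, "y": 0, "z": 0.005, "wx": 0, "wy": 0, "wz": 0, "gripper": 0}, {"x": 0, "y": 0, "z": 0.005, "wx": 0, "wy": 0, "wz": 0, "gripper": 0}])

```text
time_s: 3.28
tool_pos: [526.9, 94.9, 166.6]
tool_rot: [[-0.011, 1.0, -0.0], [1.0, 0.011, -0.0], [-0.0, -0.0, -1.0]]
wrist_force: [-0.6, -0.3, 0.5]
gripper_width: 0.002
gripper_force: 0.3
```

Converted, 3 mm / 600 = 0.005, 2.4 mm / 600 = 0.004.

Call:
carry_out(rows=[{"x": 0, "y": 0, "z": 0.001, "wx": 0, "wy": 0, "wz": 0, "gripper": 0}, {"x": 0, "y": 0, "z": 0.002, "wx": 0, "wy": 0, "wz": 0, "gripper": 0}, {"x": 0, "y": 0, "z": 0.003, "wx": 0, "wy": 0, "wz": 0, "gripper": 0}, {"x": 0, "y": 0, "z": 0.004, "wx": 0, "wy": 0, "wz": 0, "gripper": 0}, {"x": 0, "y": 0, "z": 0.005, "wx": 0, "wy": 0, "wz": 0, "gripper": 0}])

```text
time_s: 3.7
tool_pos: [526.9, 94.9, 163.7]
tool_rot: [[-0.011, 1.0, -0.0], [1.0, 0.011, 0.0], [0.0, -0.0, -1.0]]
wrist_force: [0.2, -0.9, 3.0]
gripper_width: 0.002
gripper_force: 1.4
```

Travel is about 14 mm and it still slides freely.

Call:
carry_out(rows=[{"x": 0, "y": 0, "z": 0.001, "wx": 0, "wy": 0, "wz": 0, "gripper": 0}, {"x": 0, "y": 0, "z": 0.002, "wx": 0, "wy": 0, "wz": 0, "gripper": 0}, {"x": 0, "y": 0, "z": 0.003, "wx": 0, "wy": 0, "wz": 0, "gripper": 0}, {"x": 0, "y": 0, "z": 0.004, "wx": 0, "wy": 0, "wz": 0, "gripper": 0}, {"x": 0, "y": 0, "z": 0.005, "wx": 0, "wy": 0, "wz": 0, "gripper": 0}])

```text
time_s: 4.12
tool_pos: [526.9, 94.9, 160.6]
tool_rot: [[-0.011, 1.0, -0.0], [1.0, 0.011, -0.0], [-0.0, -0.0, -1.0]]
wrist_force: [1.0, -1.0, 2.2]
gripper_width: -0.0
gripper_force: 1.4
```

Converted, 3 mm / 600 = 0.005, 2.4 mm / 600 = 0.004.

Call:
carry_out(rows=[{"x": 0, "y": 0, "z": 0.001, "wx": 0, "wy": 0, "wz": 0, "gripper": 0}, {"x": 0, "y": 0, "z": 0.002, "wx": 0, "wy": 0, "wz": 0, "gripper": 0}, {"x": 0, "y": 0, "z": 0.003, "wx": 0, "wy": 0, "wz": 0, "gripper": 0}, {"x": 0, "y": 0, "z": 0.004, "wx": 0, "wy": 0, "wz": 0, "gripper": 0}, {"x": 0, "y": 0, "z": 0.005, "wx": 0, "wy": 0, "wz": 0, "gripper": 0}])

```text
time_s: 4.53
tool_pos: [527.0, 94.9, 157.7]
tool_rot: [[-0.011, 1.0, 0.0], [1.0, 0.011, 0.0], [0.0, 0.0, -1.0]]
wrist_force: [0.2, -0.9, 2.2]
gripper_width: 0.001
gripper_force: 1.4
```

Travel is about 20 mm. One more 3 mm step will settle it.

Converted, 3 mm / 600 = 0.005, 2.4 mm / 600 = 0.004.

Call:
carry_out(rows=[{"x": 0, "y": 0, "z": 0.001, "wx": 0, "wy": 0, "wz": 0, "gripper": 0}, {"x": 0, "y": 0, "z": 0.002, "wx": 0, "wy": 0, "wz": 0, "gripper": 0}, {"x": 0, "y": 0, "z": 0.003, "wx": 0, "wy": 0, "wz": 0, "gripper": 0}, {"x": 0, "y": 0, "z": 0.004, "wx": 0, "wy": 0, "wz": 0, "gripper": 0}, {"x": 0, "y": 0, "z": 0.005, "wx": 0, "wy": 0, "wz": 0, "gripper": 0}])

```text
time_s: 4.95
tool_pos: [526.9, 94.9, 154.7]
tool_rot: [[-0.011, 1.0, -0.0], [1.0, 0.011, 0.0], [0.0, -0.0, -1.0]]
wrist_force: [0.0, 0.8, 2.8]
gripper_width: 0.002
gripper_force: 1.4
```

Converted, 6 mm / 600 = 0.01, 4.8 mm / 600 = 0.008.

Call:
carry_out(rows=[{"x": 0, "y": 0, "z": 0.002, "wx": 0, "wy": 0, "wz": 0, "gripper": 0}, {"x": 0, "y": 0, "z": 0.004, "wx": 0, "wy": 0, "wz": 0, "gripper": 0}, {"x": 0, "y": 0, "z": 0.006, "wx": 0, "wy": 0, "wz": 0, "gripper": 0}, {"x": 0, "y": 0, "z": 0.008, "wx": 0, "wy": 0, "wz": 0, "gripper": 0}, {"x": 0, "y": 0, "z": 0.01, "wx": 0, "wy": 0, "wz": 0, "gripper": 0}])

```text
time_s: 5.37
tool_pos: [526.9, 94.9, 148.6]
tool_rot: [[-0.011, 1.0, -0.0], [1.0, 0.011, -0.0], [-0.0, -0.0, -1.0]]
wrist_force: [0.0, 0.2, 2.4]
gripper_width: 0.001
gripper_force: 1.4
```

Converted, 2.4 mm / 600 = 0.004, 1.8 mm / 600 = 0.003.

Call:
carry_out(rows=[{"x": 0, "y": 0, "z": 0.001, "wx": 0, "wy": 0, "wz": 0, "gripper": 0}, {"x": 0, "y": 0, "z": 0.002, "wx": 0, "wy": 0, "wz": 0, "gripper": 0}, {"x": 0, "y": 0, "z": 0.003, "wx": 0, "wy": 0, "wz": 0, "gripper": 0}, {"x": 0, "y": 0, "z": 0.004, "wx": 0, "wy": 0, "wz": 0, "gripper": 0}, {"x": 0, "y": 0, "z": 0.004, "wx": 0, "wy": 0, "wz": 0, "gripper": 0}])

```text
time_s: 5.78
tool_pos: [527.1, 94.9, 146.4]
tool_rot: [[-0.011, 1.0, 0.0], [1.0, 0.011, 0.0], [0.0, 0.0, -1.0]]
wrist_force: [-0.6, 1.3, 3.3]
gripper_width: 0.003
gripper_force: 1.8
```

Converted, 1.5 mm / 600 = 0.0025, 1 mm / 600 = 0.0017.

Call:
carry_out(rows=[{"x": 0, "y": 0, "z": 0.0008, "wx": 0, "wy": 0, "wz": 0, "gripper": 0}, {"x": 0, "y": 0, "z": 0.0017, "wx": 0, "wy": 0, "wz": 0, "gripper": 0}, {"x": 0, "y": 0, "z": 0.0025, "wx": 0, "wy": 0, "wz": 0, "gripper": 0}, {"x": 0, "y": 0, "z": 0.0025, "wx": 0, "wy": 0, "wz": 0, "gripper": 0}])

```text
time_s: 6.12
tool_pos: [527.3, 95.0, 145.1]
tool_rot: [[-0.011, 1.0, 0.001], [1.0, 0.011, 0.0], [0.0, 0.001, -1.0]]
wrist_force: [0.1, -0.3, 7.8]
gripper_width: 0.005
gripper_force: 3.4
```

Plunger 3 is home at 7.8 N. I'll lift and go to plunger 2.

Converted, 60 mm / 600 = 0.1, -41 mm / 600 = -0.0683.

Call:
carry_out(rows=[{"x": 0, "y": 0, "z": -0.0333, "wx": 0, "wy": 0, "wz": 0, "gripper": 0}, {"x": 0, "y": 0, "z": -0.0667, "wx": 0, "wy": 0, "wz": 0, "gripper": 0}, {"x": 0.05, "y": -0.0008, "z": -0.0683, "wx": 0, "wy": 0, "wz": 0, "gripper": 0}, {"x": 0.1, "y": -0.0017, "z": -0.0683, "wx": 0, "wy": 0, "wz": 0, "gripper": 0}, {"x": 0.1, "y": -0.0017, "z": -0.0633, "wx": 0, "wy": 0, "wz": 0, "gripper": 0}])

```text
time_s: 6.53
tool_pos: [525.4, 158.6, 183.2]
tool_rot: [[-0.013, 1.0, 0.001], [1.0, 0.013, 0.002], [0.002, 0.001, -1.0]]
wrist_force: [0.3, 0.3, -0.3]
gripper_width: 0.001
gripper_force: 0.0
```

```bash
python3 - <<'E'
from h import *
o=get_obs();im,d=read_camera("scene"); p=camera_params("scene"); cv2.imwrite("pics/s2.png",im[:,:,::-1])
vv,uu=np.mgrid[225:285,270:345]; k=(im[225:285,270:345].min(2)>195)&(d[225:285,270:345]>0)
P=at_depth(p,np.c_[uu[k],vv[k]],d[225:285,270:345][k])
for y in(95,155,214.5):
    q=P[(abs(P[:,1]-y)<9)&(abs(P[:,0]-525)<12)&(P[:,2]>112)]; print(y,len(q),np.median(q,0).round(1) if len(q) else "")
E
python3 go.py 525.4 154.8 180
```

```text
95 43 [526.6  94.9 126.7]
155 20 [517.9 155.  156.2]
214.5 50 [524.5 214.2 157.3]
t 6.58 pos [524.9 156.8 182.1] F [ 0.1  0.1 -1.2] g 0.001
shift [-2.   0.4  2.1] turn [-0.001 -0.    -0.004]
```

Plunger 3 stayed at a travel of about 31 mm. Now plunger 2.

Converted, 12.5 mm / 600 = 0.0208, 10.4 mm / 600 = 0.0173.

Call:
carry_out(rows=[{"x": 0, "y": 0, "z": 0.0043, "wx": 0, "wy": 0, "wz": 0, "gripper": 0}, {"x": 0, "y": 0, "z": 0.0087, "wx": 0, "wy": 0, "wz": 0, "gripper": 0}, {"x": 0, "y": 0, "z": 0.013, "wx": 0, "wy": 0, "wz": 0, "gripper": 0}, {"x": 0, "y": 0, "z": 0.0173, "wx": 0, "wy": 0, "wz": 0, "gripper": 0}, {"x": 0, "y": 0, "z": 0.0208, "wx": 0, "wy": 0, "wz": 0, "gripper": 0}])

```text
time_s: 7.0
tool_pos: [525.4, 154.3, 170.1]
tool_rot: [[-0.01, 1.0, 0.0], [1.0, 0.01, 0.0], [0.0, 0.0, -1.0]]
wrist_force: [-0.5, 0.0, 2.0]
gripper_width: 0.004
gripper_force: 1.5
```

Converted, 3 mm / 600 = 0.005, 2.4 mm / 600 = 0.004.

Call:
carry_out(rows=[{"x": 0, "y": 0, "z": 0.001, "wx": 0, "wy": 0, "wz": 0, "gripper": 0}, {"x": 0, "y": 0, "z": 0.002, "wx": 0, "wy": 0, "wz": 0, "gripper": 0}, {"x": 0, "y": 0, "z": 0.003, "wx": 0, "wy": 0, "wz": 0, "gripper": 0}, {"x": 0, "y": 0, "z": 0.004, "wx": 0, "wy": 0, "wz": 0, "gripper": 0}, {"x": 0, "y": 0, "z": 0.005, "wx": 0, "wy": 0, "wz": 0, "gripper": 0}])

```text
time_s: 7.42
tool_pos: [525.4, 154.9, 167.4]
tool_rot: [[-0.011, 1.0, 0.0], [1.0, 0.011, 0.0], [0.0, 0.0, -1.0]]
wrist_force: [-1.1, -0.5, 2.1]
gripper_width: 0.002
gripper_force: 1.4
```

Converted, 3 mm / 600 = 0.005, 2.4 mm / 600 = 0.004.

Call:
carry_out(rows=[{"x": 0, "y": 0, "z": 0.001, "wx": 0, "wy": 0, "wz": 0, "gripper": 0}, {"x": 0, "y": 0, "z": 0.002, "wx": 0, "wy": 0, "wz": 0, "gripper": 0}, {"x": 0, "y": 0, "z": 0.003, "wx": 0, "wy": 0, "wz": 0, "gripper": 0}, {"x": 0, "y": 0, "z": 0.004, "wx": 0, "wy": 0, "wz": 0, "gripper": 0}, {"x": 0, "y": 0, "z": 0.005, "wx": 0, "wy": 0, "wz": 0, "gripper": 0}])

```text
time_s: 7.83
tool_pos: [525.3, 154.9, 164.2]
tool_rot: [[-0.011, 1.0, 0.0], [1.0, 0.011, -0.0], [-0.0, 0.0, -1.0]]
wrist_force: [0.1, -0.4, 2.3]
gripper_width: -0.004
gripper_force: 1.4
```

Converted, 3 mm / 600 = 0.005, 2.4 mm / 600 = 0.004.

Call:
carry_out(rows=[{"x": 0, "y": 0, "z": 0.001, "wx": 0, "wy": 0, "wz": 0, "gripper": 0}, {"x": 0, "y": 0, "z": 0.002, "wx": 0, "wy": 0, "wz": 0, "gripper": 0}, {"x": 0, "y": 0, "z": 0.003, "wx": 0, "wy": 0, "wz": 0, "gripper": 0}, {"x": 0, "y": 0, "z": 0.004, "wx": 0, "wy": 0, "wz": 0, "gripper": 0}, {"x": 0, "y": 0, "z": 0.005, "wx": 0, "wy": 0, "wz": 0, "gripper": 0}])

```text
time_s: 8.25
tool_pos: [525.3, 154.9, 161.2]
tool_rot: [[-0.011, 1.0, -0.0], [1.0, 0.011, 0.0], [0.0, -0.0, -1.0]]
wrist_force: [0.1, -0.4, 2.4]
gripper_width: 0.001
gripper_force: 1.4
```

Converted, 3 mm / 600 = 0.005, 2.4 mm / 600 = 0.004.

Call:
carry_out(rows=[{"x": 0, "y": 0, "z": 0.001, "wx": 0, "wy": 0, "wz": 0, "gripper": 0}, {"x": 0, "y": 0, "z": 0.002, "wx": 0, "wy": 0, "wz": 0, "gripper": 0}, {"x": 0, "y": 0, "z": 0.003, "wx": 0, "wy": 0, "wz": 0, "gripper": 0}, {"x": 0, "y": 0, "z": 0.004, "wx": 0, "wy": 0, "wz": 0, "gripper": 0}, {"x": 0, "y": 0, "z": 0.005, "wx": 0, "wy": 0, "wz": 0, "gripper": 0}])

```text
time_s: 8.67
tool_pos: [525.3, 154.9, 158.3]
tool_rot: [[-0.011, 1.0, 0.0], [1.0, 0.011, 0.0], [0.0, 0.0, -1.0]]
wrist_force: [-0.6, 0.6, 2.8]
gripper_width: 0.005
gripper_force: 1.4
```

Converted, 3.2 mm / 600 = 0.0053, 2.4 mm / 600 = 0.004.

Call:
carry_out(rows=[{"x": 0, "y": 0, "z": 0.001, "wx": 0, "wy": 0, "wz": 0, "gripper": 0}, {"x": 0, "y": 0, "z": 0.002, "wx": 0, "wy": 0, "wz": 0, "gripper": 0}, {"x": 0, "y": 0, "z": 0.003, "wx": 0, "wy": 0, "wz": 0, "gripper": 0}, {"x": 0, "y": 0, "z": 0.004, "wx": 0, "wy": 0, "wz": 0, "gripper": 0}, {"x": 0, "y": 0, "z": 0.0053, "wx": 0, "wy": 0, "wz": 0, "gripper": 0}])

```text
time_s: 9.08
tool_pos: [525.3, 154.9, 155.1]
tool_rot: [[-0.011, 1.0, 0.0], [1.0, 0.011, 0.0], [0.0, 0.0, -1.0]]
wrist_force: [0.9, -0.2, 2.3]
gripper_width: 0.001
gripper_force: 1.4
```

Plunger 2 slides freely as well, so I'll press it home.

Converted, 7.5 mm / 600 = 0.0125, 6 mm / 600 = 0.01.

Call:
carry_out(rows=[{"x": 0, "y": 0, "z": 0.0025, "wx": 0, "wy": 0, "wz": 0, "gripper": 0}, {"x": 0, "y": 0, "z": 0.005, "wx": 0, "wy": 0, "wz": 0, "gripper": 0}, {"x": 0, "y": 0, "z": 0.0075, "wx": 0, "wy": 0, "wz": 0, "gripper": 0}, {"x": 0, "y": 0, "z": 0.01, "wx": 0, "wy": 0, "wz": 0, "gripper": 0}, {"x": 0, "y": 0, "z": 0.0125, "wx": 0, "wy": 0, "wz": 0, "gripper": 0}])

```text
time_s: 9.5
tool_pos: [525.3, 154.9, 147.4]
tool_rot: [[-0.011, 1.0, -0.0], [1.0, 0.011, -0.0], [-0.0, -0.0, -1.0]]
wrist_force: [-0.4, 0.2, 4.2]
gripper_width: 0.001
gripper_force: 1.9
```

Converted, 2 mm / 600 = 0.0033, 1.8 mm / 600 = 0.003.

Call:
carry_out(rows=[{"x": 0, "y": 0, "z": 0.001, "wx": 0, "wy": 0, "wz": 0, "gripper": 0}, {"x": 0, "y": 0, "z": 0.002, "wx": 0, "wy": 0, "wz": 0, "gripper": 0}, {"x": 0, "y": 0, "z": 0.003, "wx": 0, "wy": 0, "wz": 0, "gripper": 0}, {"x": 0, "y": 0, "z": 0.0033, "wx": 0, "wy": 0, "wz": 0, "gripper": 0}])

```text
time_s: 9.83
tool_pos: [525.5, 154.9, 145.9]
tool_rot: [[-0.011, 1.0, 0.001], [1.0, 0.011, 0.0], [0.0, 0.001, -1.0]]
wrist_force: [0.4, -0.0, 7.5]
gripper_width: 0.001
gripper_force: 3.7
```

Plunger 2 is home at 7.5 N. On to plunger 1.

Converted, 59.5 mm / 600 = 0.0992, -41 mm / 600 = -0.0683.

Call:
carry_out(rows=[{"x": 0, "y": 0, "z": -0.0333, "wx": 0, "wy": 0, "wz": 0, "gripper": 0}, {"x": 0, "y": 0, "z": -0.0667, "wx": 0, "wy": 0, "wz": 0, "gripper": 0}, {"x": 0.05, "y": -0.0008, "z": -0.0683, "wx": 0, "wy": 0, "wz": 0, "gripper": 0}, {"x": 0.0992, "y": -0.0017, "z": -0.0683, "wx": 0, "wy": 0, "wz": 0, "gripper": 0}, {"x": 0.0992, "y": -0.0017, "z": -0.0633, "wx": 0, "wy": 0, "wz": 0, "gripper": 0}])

```text
time_s: 10.25
tool_pos: [523.7, 218.2, 184.0]
tool_rot: [[-0.013, 1.0, 0.001], [1.0, 0.013, 0.002], [0.002, 0.001, -1.0]]
wrist_force: [0.7, -0.3, -1.1]
gripper_width: -0.004
gripper_force: 0.0
```

```bash
python3 - <<'E'
from h import *
im,d=read_camera("scene"); p=camera_params("scene")
vv,uu=np.mgrid[225:285,270:345]; k=(im[225:285,270:345].min(2)>195)&(d[225:285,270:345]>0)
P=at_depth(p,np.c_[uu[k],vv[k]],d[225:285,270:345][k])
for y in(95,155,214.5):
    q=P[(abs(P[:,1]-y)<9)&(abs(P[:,0]-525)<12)&(P[:,2]>112)]; print(y,len(q),np.median(q,0).round(1) if len(q) else "")
E
python3 go.py 524.1 214.5 180
```

```text
95 41 [526.9  96.  126.9]
155 47 [524.1 155.6 126.5]
214.5 16 [517.5 214.2 156.8]
t 10.3 pos [523.3 216.3 182.8] F [-0.3 -0.7 -0.6] g -0.002
shift [-1.8  0.8  2.8] turn [-0.001 -0.    -0.004]
```

Converted, 13 mm / 600 = 0.0217, 10.4 mm / 600 = 0.0173.

Call:
carry_out(rows=[{"x": 0, "y": 0.0005, "z": 0.0043, "wx": 0, "wy": 0, "wz": 0, "gripper": 0}, {"x": 0, "y": 0.0008, "z": 0.0087, "wx": 0, "wy": 0, "wz": 0, "gripper": 0}, {"x": 0, "y": 0.0008, "z": 0.013, "wx": 0, "wy": 0, "wz": 0, "gripper": 0}, {"x": 0, "y": 0.0008, "z": 0.0173, "wx": 0, "wy": 0, "wz": 0, "gripper": 0}, {"x": 0, "y": 0.0008, "z": 0.0217, "wx": 0, "wy": 0, "wz": 0, "gripper": 0}])

```text
time_s: 10.72
tool_pos: [524.3, 213.9, 170.5]
tool_rot: [[-0.01, 1.0, 0.0], [1.0, 0.01, 0.0], [0.0, 0.0, -1.0]]
wrist_force: [0.5, 0.1, 3.1]
gripper_width: 0.001
gripper_force: 1.5
```

Travel is about 8 mm. From here I go gently.

Converted, 3 mm / 600 = 0.005, 2.4 mm / 600 = 0.004.

Call:
carry_out(rows=[{"x": 0, "y": 0, "z": 0.001, "wx": 0, "wy": 0, "wz": 0, "gripper": 0}, {"x": 0, "y": 0, "z": 0.002, "wx": 0, "wy": 0, "wz": 0, "gripper": 0}, {"x": 0, "y": 0, "z": 0.003, "wx": 0, "wy": 0, "wz": 0, "gripper": 0}, {"x": 0, "y": 0, "z": 0.004, "wx": 0, "wy": 0, "wz": 0, "gripper": 0}, {"x": 0, "y": 0, "z": 0.005, "wx": 0, "wy": 0, "wz": 0, "gripper": 0}])

```text
time_s: 11.13
tool_pos: [524.2, 214.4, 167.7]
tool_rot: [[-0.011, 1.0, 0.0], [1.0, 0.011, 0.0], [0.0, 0.0, -1.0]]
wrist_force: [0.2, 0.8, 2.4]
gripper_width: 0.0
gripper_force: 1.4
```

Converted, 3 mm / 600 = 0.005, 2.4 mm / 600 = 0.004.

Call:
carry_out(rows=[{"x": 0, "y": 0, "z": 0.001, "wx": 0, "wy": 0, "wz": 0, "gripper": 0}, {"x": 0, "y": 0, "z": 0.002, "wx": 0, "wy": 0, "wz": 0, "gripper": 0}, {"x": 0, "y": 0, "z": 0.003, "wx": 0, "wy": 0, "wz": 0, "gripper": 0}, {"x": 0, "y": 0, "z": 0.004, "wx": 0, "wy": 0, "wz": 0, "gripper": 0}, {"x": 0, "y": 0, "z": 0.005, "wx": 0, "wy": 0, "wz": 0, "gripper": 0}])

```text
time_s: 11.55
tool_pos: [524.2, 214.4, 164.6]
tool_rot: [[-0.011, 1.0, 0.0], [1.0, 0.011, 0.0], [0.0, 0.0, -1.0]]
wrist_force: [-0.3, -0.9, 2.2]
gripper_width: 0.002
gripper_force: 1.4
```

Converted, 2.6 mm / 600 = 0.0043, 2.4 mm / 600 = 0.004.

Call:
carry_out(rows=[{"x": 0, "y": 0, "z": 0.001, "wx": 0, "wy": 0, "wz": 0, "gripper": 0}, {"x": 0, "y": 0, "z": 0.002, "wx": 0, "wy": 0, "wz": 0, "gripper": 0}, {"x": 0, "y": 0, "z": 0.003, "wx": 0, "wy": 0, "wz": 0, "gripper": 0}, {"x": 0, "y": 0, "z": 0.004, "wx": 0, "wy": 0, "wz": 0, "gripper": 0}, {"x": 0, "y": 0, "z": 0.0043, "wx": 0, "wy": 0, "wz": 0, "gripper": 0}])

```text
time_s: 11.97
tool_pos: [524.2, 214.4, 162.1]
tool_rot: [[-0.011, 1.0, 0.0], [1.0, 0.011, 0.0], [0.0, 0.0, -1.0]]
wrist_force: [-0.0, 0.5, 5.4]
gripper_width: -0.001
gripper_force: 2.6
```

It is stiffening at a travel of about 16 mm. I'll confirm with a small step that stays within 8–9 N.

Converted, 0.8 mm / 600 = 0.0013, 0.4 mm / 600 = 0.0007.

Call:
carry_out(rows=[{"x": 0, "y": 0, "z": 0.0007, "wx": 0, "wy": 0, "wz": 0, "gripper": 0}, {"x": 0, "y": 0, "z": 0.0013, "wx": 0, "wy": 0, "wz": 0, "gripper": 0}, {"x": 0, "y": 0, "z": 0.0013, "wx": 0, "wy": 0, "wz": 0, "gripper": 0}])

```text
time_s: 12.22
tool_pos: [524.3, 214.4, 161.4]
tool_rot: [[-0.011, 1.0, 0.001], [1.0, 0.011, 0.0], [0.0, 0.001, -1.0]]
wrist_force: [0.0, 1.0, 5.3]
gripper_width: -0.001
gripper_force: 2.6
```

Converted, 1.2 mm / 600 = 0.002, 1 mm / 600 = 0.0017.

Call:
carry_out(rows=[{"x": 0, "y": 0, "z": 0.0008, "wx": 0, "wy": 0, "wz": 0, "gripper": 0}, {"x": 0, "y": 0, "z": 0.0017, "wx": 0, "wy": 0, "wz": 0, "gripper": 0}, {"x": 0, "y": 0, "z": 0.002, "wx": 0, "wy": 0, "wz": 0, "gripper": 0}])

```text
time_s: 12.47
tool_pos: [524.5, 214.5, 160.4]
tool_rot: [[-0.011, 1.0, 0.001], [1.0, 0.011, 0.0], [0.0, 0.001, -1.0]]
wrist_force: [-0.6, -0.7, 8.6]
gripper_width: -0.0
gripper_force: 4.6
```

The clog is confirmed: 8.6 N at about 17 mm, well short of home. I'll stop there, lift clear, and measure the tray and the lamp clearance.

Converted, -45 mm / 600 = -0.075, -30 mm / 600 = -0.05.

Call:
carry_out(rows=[{"x": 0, "y": 0, "z": -0.0167, "wx": 0, "wy": 0, "wz": 0, "gripper": 0}, {"x": 0, "y": 0, "z": -0.05, "wx": 0, "wy": 0, "wz": 0, "gripper": 0.3}, {"x": 0, "y": 0, "z": -0.075, "wx": 0, "wy": 0, "wz": 0, "gripper": 1}, {"x": 0, "y": 0, "z": -0.075, "wx": 0, "wy": 0, "wz": 0, "gripper": 1}, {"x": 0, "y": 0, "z": -0.075, "wx": 0, "wy": 0, "wz": 0, "gripper": 1}])

```text
time_s: 12.88
tool_pos: [524.5, 214.6, 205.8]
tool_rot: [[-0.011, 1.0, 0.001], [1.0, 0.011, 0.001], [0.001, 0.001, -1.0]]
wrist_force: [0.2, 0.1, -0.5]
gripper_width: 0.563
gripper_force: 0.0
```

```bash
python3 - <<'E'
from h import *
np.set_printoptions(precision=1,suppress=True)
im,d=read_camera("scene"); p=camera_params("scene"); cv2.imwrite("pics/s3.png",im[:,:,::-1])
def cloud(u0,u1,v0,v1):
    vv,uu=np.mgrid[v0:v1,u0:u1]; dd=d[v0:v1,u0:u1]; k=dd>0
    return at_depth(p,np.c_[uu[k],vv[k]],dd[k]), im[v0:v1,u0:u1][k].astype(int)
P,C=cloud(270,345,225,300)
k=C.min(1)>195
for y in(95,155,214.5):
    q=P[k&(abs(P[:,1]-y)<9)&(abs(P[:,0]-525)<12)&(P[:,2]>112)&(P[:,2]<165)]; print(y,len(q),np.median(q,0))
P,C=cloud(370,520,170,290)
k=(C[:,1]>C[:,0]+8)&(C[:,1]>C[:,2]+8)&(abs(P[:,2]-88)<6)&(P[:,1]<-50)
Q=P[k]; print(len(Q),Q.min(0),Q.max(0)); print(cv2.minAreaRect(Q[:,:2].astype(np.float32)))
P,C=cloud(180,300,170,260)
k=(P[:,0]>540)&(P[:,0]<660)&(P[:,1]>150)&(P[:,1]<290)&(P[:,2]>80)
print("lamp side",k.sum(),P[k].min(0) if k.any() else "")
im2,d2=read_camera("wrist"); cv2.imwrite("pics/w3.png",im2[:,:,::-1])
E
python3 go.py 524 214.6 205
```

```text
95 43 [525.8  95.1 127.2]
155 42 [524.9 154.7 126.1]
214.5 46 [523.8 214.7 142.3]
119 [ 442.3 -177.6   82.4] [557.6 -92.7  92.5]
((512.549072265625, -115.41516876220703), (56.3702392578125, 135.28726196289062), 54.58857345581055)
lamp side 374 [540.1 170.6 103.3]
t 12.98 pos [523.8 214.3 204.4] F [-0.8 -0.2 -1. ] g 0.733
shift [ 0.3  0.2 -0.6] turn [-0.001  0.    -0.006]
```

View pics/s3.png

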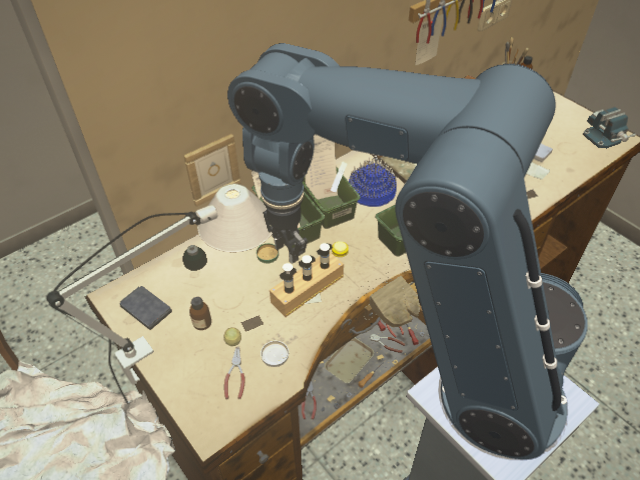

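Plunger 1 sits at about 16.5 mm. The arm now hides the tray, so I'll use the first depth image for the tray and the lamp.

```bash
python3 - <<'E'
from h import *
np.set_printoptions(precision=1,suppress=True)
p=camera_params("scene"); d=np.load("scene0.npz")["d"]; im=cv2.imread("pics/scene0.png")
def cloud(u0,u1,v0,v1):
    vv,uu=np.mgrid[v0:v1,u0:u1]; dd=d[v0:v1,u0:u1]; k=dd>0
    return at_depth(p,np.c_[uu[k],vv[k]],dd[k]), im[v0:v1,u0:u1][k].astype(int)
P,C=cloud(180,300,170,260)
k=(P[:,0]<700)&(P[:,1]>150)&(P[:,1]<290)&(P[:,2]>60)&(P[:,0]>545); i=P[k][:,0].argsort()[:400:60]; print(P[k][i])
P,C=cloud(370,455,175,262)
k=(abs(P[:,2]-87)<6)&(P[:,1]<-50)&(P[:,0]<575)
Q=P[k]; print(len(Q),Q.min(0),Q.max(0)); print(cv2.minAreaRect(Q[:,:2].astype(np.float32)))
E
```

```text
[[648.9 219.  115.2]
 [656.7 220.  113. ]
 [660.1 201.5 116.2]
 [662.7 164.8 111.5]
 [665.1 227.8 130.5]
 [667.6 239.5 121.4]
 [669.6 260.4 115.3]]
467 [ 426.3 -311.9   81. ] [559.3 -92.8  92.7]
((489.65594482421875, -201.2557373046875), (212.35838317871094, 119.3949203491211), 82.69051361083984)
```

The tray centre is (490,−201) with its long axis at 82.7°, and the lamp is more than 60 mm clear. Next I go down and grip the barrel.

Converted, 91 mm / 600 = 0.1517, 75 mm / 600 = 0.125.

Call:
carry_out(rows=[{"x": 0, "y": 0, "z": 0.0417, "wx": 0, "wy": 0, "wz": 0, "gripper": 1}, {"x": 0, "y": 0, "z": 0.0833, "wx": 0, "wy": 0, "wz": 0, "gripper": 1}, {"x": 0, "y": 0, "z": 0.125, "wx": 0, "wy": 0, "wz": 0, "gripper": 1}, {"x": 0, "y": 0, "z": 0.1517, "wx": 0, "wy": 0, "wz": 0, "gripper": 1}, {"x": 0, "y": 0, "z": 0.1517, "wx": 0, "wy": 0, "wz": 0, "gripper": 1}])

```text
time_s: 13.4
tool_pos: [521.7, 213.4, 110.0]
tool_rot: [[-0.011, 1.0, -0.006], [1.0, 0.011, -0.002], [-0.002, -0.006, -1.0]]
wrist_force: [-0.9, -0.0, -0.5]
gripper_width: 0.999
gripper_force: 0.0
```

```bash
python3 go.py 524.3 214.6 114
```

```text
t 13.4 pos [521.7 213.4 110. ] F [-0.9 -0.  -0.5] g 0.999
shift [ 1.2  2.6 -4.1] turn [-0.006  0.002 -0.006]
```

Call:
carry_out(rows=[{"x": 0, "y": 0, "z": 0, "wx": 0, "wy": 0, "wz": 0, "gripper": 1}, {"x": 0, "y": 0, "z": 0, "wx": 0, "wy": 0, "wz": 0, "gripper": 0.5}, {"x": 0, "y": 0, "z": 0, "wx": 0, "wy": 0, "wz": 0, "gripper": 0.3}, {"x": 0, "y": 0, "z": 0, "wx": 0, "wy": 0, "wz": 0, "gripper": 0}, {"x": 0, "y": 0, "z": 0, "wx": 0, "wy": 0, "wz": 0, "gripper": 0}], squeeze=35)

```text
time_s: 13.82
tool_pos: [524.6, 214.5, 114.8]
tool_rot: [[-0.011, 1.0, 0.001], [1.0, 0.011, 0.0], [0.0, 0.001, -1.0]]
wrist_force: [-0.5, 0.4, 0.6]
gripper_width: 0.456
gripper_force: 0.0
```

Call:
carry_out(rows=[{"x": 0, "y": 0, "z": 0, "wx": 0, "wy": 0, "wz": 0, "gripper": 0}, {"x": 0, "y": 0, "z": 0, "wx": 0, "wy": 0, "wz": 0, "gripper": 0}, {"x": 0, "y": 0, "z": 0, "wx": 0, "wy": 0, "wz": 0, "gripper": 0}])

```text
time_s: 14.07
tool_pos: [524.5, 214.5, 114.6]
tool_rot: [[-0.011, 1.0, 0.001], [1.0, 0.011, 0.0], [0.0, 0.001, -1.0]]
wrist_force: [0.4, -0.2, 5.2]
gripper_width: 0.272
gripper_force: 34.1
```

It is gripped at about 23 mm. Lifting.

Converted, -75 mm / 600 = -0.125, -55 mm / 600 = -0.0917.

Call:
carry_out(rows=[{"x": 0, "y": 0, "z": -0.0133, "wx": 0, "wy": 0, "wz": 0, "gripper": 0}, {"x": 0, "y": 0, "z": -0.0333, "wx": 0, "wy": 0, "wz": 0, "gripper": 0}, {"x": 0, "y": 0, "z": -0.0583, "wx": 0, "wy": 0, "wz": 0, "gripper": 0}, {"x": 0, "y": 0, "z": -0.0917, "wx": 0, "wy": 0, "wz": 0, "gripper": 0}, {"x": 0, "y": 0, "z": -0.125, "wx": 0, "wy": 0, "wz": 0, "gripper": 0}])

```text
time_s: 14.48
tool_pos: [523.8, 214.2, 190.1]
tool_rot: [[-0.011, 1.0, -0.001], [1.0, 0.011, -0.0], [-0.0, -0.001, -1.0]]
wrist_force: [0.7, -0.9, -0.7]
gripper_width: 0.263
gripper_force: 34.4
```

Converted, -85 mm / 600 = -0.1417, -80 mm / 600 = -0.1333.

Call:
carry_out(rows=[{"x": 0, "y": 0, "z": -0.0333, "wx": 0, "wy": 0, "wz": 0, "gripper": 0}, {"x": 0, "y": 0, "z": -0.0667, "wx": 0, "wy": 0, "wz": 0, "gripper": 0}, {"x": 0, "y": 0, "z": -0.1, "wx": 0, "wy": 0, "wz": 0, "gripper": 0}, {"x": 0, "y": 0, "z": -0.1333, "wx": 0, "wy": 0, "wz": 0, "gripper": 0}, {"x": 0, "y": 0, "z": -0.1417, "wx": 0, "wy": 0, "wz": 0, "gripper": 0}])

```text
time_s: 14.9
tool_pos: [524.8, 214.6, 277.4]
tool_rot: [[-0.011, 1.0, 0.003], [1.0, 0.011, 0.001], [0.001, 0.004, -1.0]]
wrist_force: [0.8, -0.3, -0.6]
gripper_width: 0.267
gripper_force: 34.5
```

```bash
python3 go.py 495 -175 270 82.7
python3 - <<'E'
from h import *
im,d=read_camera("side"); cv2.imwrite("pics/sd.png",cv2.resize(im[150:350,240:480,::-1],None,fx=2.5,fy=2.5))
E
```

```text
t 14.9 pos [524.8 214.6 277.4] F [ 0.8 -0.3 -0.6] g 0.267
shift [-389.3  -34.1    6.8] turn [ 0.003 -0.002  0.138]
```

View pics/sd.png

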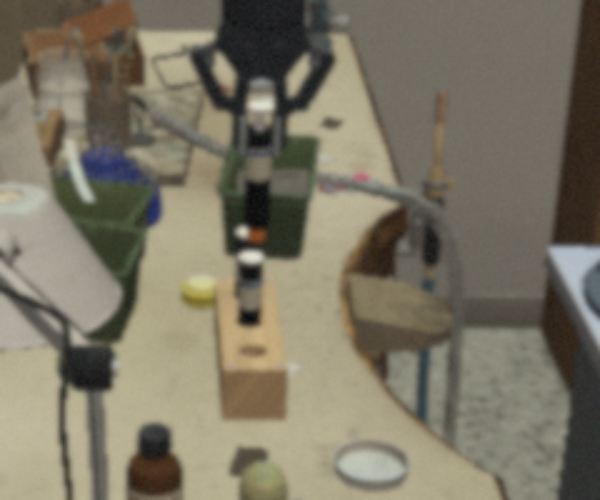

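The syringe hangs cleanly and the other syringe still stands. I'll carry it to over the tray centre.

Converted, -415 mm / 600 = -0.6917, -39 mm / 600 = -0.065, 0.14 rad / 1.5708 = 0.0891.

Call:
carry_out(rows=[{"x": -0.6917, "y": -0.065, "z": 0, "wx": 0, "wy": 0, "wz": 0.0891, "gripper": 0}, {"x": -0.6917, "y": -0.065, "z": 0, "wx": 0, "wy": 0, "wz": 0.0891, "gripper": 0}, {"x": -0.6917, "y": -0.065, "z": 0, "wx": 0, "wy": 0, "wz": 0.0891, "gripper": 0}, {"x": -0.6917, "y": -0.065, "z": 0, "wx": 0, "wy": 0, "wz": 0.0891, "gripper": 0}, {"x": -0.6917, "y": -0.065, "z": 0, "wx": 0, "wy": 0, "wz": 0.0891, "gripper": 0}])

```text
time_s: 15.37
tool_pos: [505.9, 5.0, 273.0]
tool_rot: [[0.128, 0.992, -0.001], [0.992, -0.128, -0.0], [-0.0, -0.001, -1.0]]
wrist_force: [0.2, -0.1, -0.7]
gripper_width: 0.265
gripper_force: 34.6
```

```bash
python3 go.py 490 -201 275 82.7
```

```text
t 15.37 pos [505.9   5.  273. ] F [ 0.2 -0.1 -0.7] g 0.265
shift [-206.4   10.6   -2. ] turn [-0.001  0.    -0.001]
```

Converted, -198 mm / 600 = -0.33, 10 mm / 600 = 0.0167, 0.44 rad / 1.5708 = 0.2801.

Call:
carry_out(rows=[{"x": -0.33, "y": 0.0167, "z": 0, "wx": 0, "wy": 0.0637, "wz": 0, "gripper": 0}, {"x": -0.33, "y": 0.0167, "z": 0, "wx": 0, "wy": 0.1273, "wz": 0, "gripper": 0}, {"x": -0.33, "y": 0.0167, "z": 0, "wx": 0, "wy": 0.191, "wz": 0, "gripper": 0}, {"x": -0.33, "y": 0.0167, "z": 0, "wx": 0, "wy": 0.2546, "wz": 0, "gripper": 0}, {"x": -0.33, "y": 0.0167, "z": 0, "wx": 0, "wy": 0.2801, "wz": 0, "gripper": 0}])

```text
time_s: 15.78
tool_pos: [493.4, -160.5, 273.6]
tool_rot: [[0.115, 0.992, 0.058], [0.895, -0.129, 0.426], [0.43, 0.003, -0.903]]
wrist_force: [1.7, 1.3, -0.4]
gripper_width: 0.267
gripper_force: 34.7
```

Call:
carry_out(rows=[{"x": 0, "y": 0, "z": 0, "wx": 0, "wy": 0, "wz": 0, "gripper": 0}, {"x": 0, "y": 0, "z": 0, "wx": 0, "wy": 0, "wz": 0, "gripper": 0}])

```text
time_s: 15.95
tool_pos: [492.8, -163.5, 271.1]
tool_rot: [[0.124, 0.991, 0.054], [0.896, -0.136, 0.423], [0.427, -0.004, -0.904]]
wrist_force: [1.3, 1.3, -1.5]
gripper_width: 0.263
gripper_force: 34.7
```

```bash
python3 go.py 490 -201 120 82.7; python3 - <<'E'
from h import *
print(np.round(get_obs()["tool_rot"],3))
im,d=read_camera("side"); cv2.imwrite("pics/sd2.png",cv2.resize(im[100:300,240:480,::-1],None,fx=2.5,fy=2.5))
E
```

```text
t 15.95 pos [ 492.8 -163.5  271.1] F [ 1.3  1.3 -1.5] g 0.263
shift [-98.4   2.9 120.7] turn [-0.002 -0.441 -0.009]
[[ 0.124  0.991  0.054]
 [ 0.896 -0.136  0.423]
 [ 0.427 -0.004 -0.904]]
```

View pics/sd2.png

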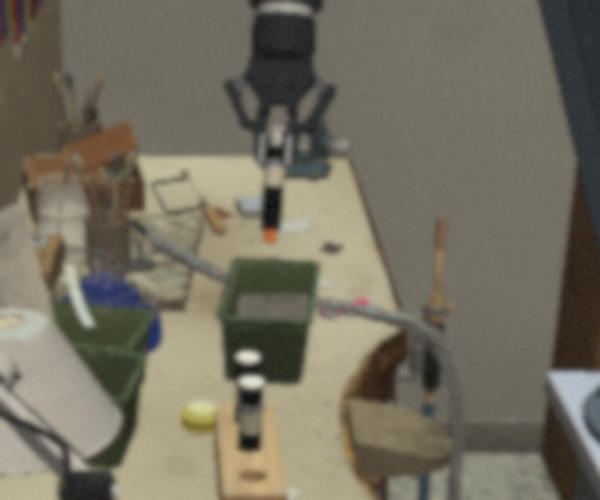

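Converted, -75 mm / 600 = -0.125, 2.3 mm / 600 = 0.0038.

Call:
carry_out(rows=[{"x": -0.0567, "y": 0.0038, "z": -0.0267, "wx": 0, "wy": 0, "wz": 0, "gripper": 0}, {"x": -0.0567, "y": 0.0038, "z": -0.0267, "wx": 0, "wy": 0, "wz": 0, "gripper": 0}, {"x": -0.08, "y": 0.0042, "z": 0.0233, "wx": 0, "wy": 0, "wz": 0, "gripper": 0}, {"x": -0.1033, "y": 0.0043, "z": 0.0733, "wx": 0, "wy": 0, "wz": 0, "gripper": 0}, {"x": -0.125, "y": 0.0045, "z": 0.1183, "wx": 0, "wy": 0, "wz": 0, "gripper": 0}])

```text
time_s: 16.42
tool_pos: [492.2, -195.3, 176.2]
tool_rot: [[0.113, 0.992, 0.054], [0.898, -0.125, 0.421], [0.424, 0.001, -0.906]]
wrist_force: [0.2, 0.5, -1.3]
gripper_width: 0.266
gripper_force: 35.0
```

```bash
python3 go.py 490 -201 116 82.7
```

```text
t 16.42 pos [ 492.2 -195.3  176.2] F [ 0.2  0.5 -1.3] g 0.266
shift [-30.9  -1.5  52.1] turn [ 0.    -0.438  0.002]
```

Converted, 51 mm / 600 = 0.085, -1.5 mm / 600 = -0.0025.

Call:
carry_out(rows=[{"x": -0.0167, "y": -0.0017, "z": 0.0283, "wx": 0, "wy": 0, "wz": 0, "gripper": 0}, {"x": -0.0333, "y": -0.0025, "z": 0.0567, "wx": 0, "wy": 0, "wz": 0, "gripper": 0}, {"x": -0.0467, "y": -0.0025, "z": 0.08, "wx": 0, "wy": 0, "wz": 0, "gripper": 0}, {"x": -0.05, "y": -0.0025, "z": 0.085, "wx": 0, "wy": 0, "wz": 0, "gripper": 0}, {"x": -0.05, "y": -0.0025, "z": 0.085, "wx": 0, "wy": 0, "wz": 0, "gripper": 0}])

```text
time_s: 16.83
tool_pos: [489.5, -200.8, 118.1]
tool_rot: [[0.115, 0.992, 0.052], [0.898, -0.126, 0.422], [0.426, -0.001, -0.905]]
wrist_force: [0.2, -0.2, -0.2]
gripper_width: 0.267
gripper_force: 34.9
```

Call:
carry_out(rows=[{"x": 0, "y": 0, "z": 0, "wx": 0, "wy": 0, "wz": 0, "gripper": 0}, {"x": 0, "y": 0, "z": 0, "wx": 0, "wy": 0, "wz": 0, "gripper": 0}])

```text
time_s: 17.0
tool_pos: [490.3, -202.3, 119.8]
tool_rot: [[0.115, 0.992, 0.056], [0.898, -0.128, 0.421], [0.425, 0.002, -0.905]]
wrist_force: [0.2, -0.6, -1.6]
gripper_width: 0.267
gripper_force: 34.9
```

Call:
carry_out(rows=[{"x": 0, "y": 0, "z": 0, "wx": 0, "wy": 0, "wz": 0, "gripper": 1}, {"x": 0, "y": 0, "z": 0, "wx": 0, "wy": 0, "wz": 0, "gripper": 1}, {"x": 0, "y": 0, "z": 0, "wx": 0, "wy": 0, "wz": 0, "gripper": 1}, {"x": 0, "y": 0, "z": 0, "wx": 0, "wy": 0, "wz": 0, "gripper": 1}, {"x": 0, "y": 0, "z": 0, "wx": 0, "wy": 0, "wz": 0, "gripper": 1}])

```text
time_s: 17.42
tool_pos: [489.6, -202.8, 118.7]
tool_rot: [[0.117, 0.992, 0.055], [0.898, -0.129, 0.422], [0.425, 0.0, -0.905]]
wrist_force: [-0.1, 0.4, 1.0]
gripper_width: 0.952
gripper_force: 0.0
```

Call:
carry_out(rows=[{"x": 0, "y": 0, "z": -0.025, "wx": 0, "wy": 0, "wz": 0, "gripper": 1}, {"x": 0.0167, "y": 0, "z": -0.0583, "wx": 0, "wy": 0, "wz": 0, "gripper": 1}, {"x": 0.0333, "y": 0, "z": -0.1083, "wx": 0, "wy": 0, "wz": 0, "gripper": 1}, {"x": 0.05, "y": 0, "z": -0.1583, "wx": 0, "wy": 0, "wz": 0, "gripper": 1}, {"x": 0.0667, "y": 0, "z": -0.2, "wx": 0, "wy": 0, "wz": 0, "gripper": 1}])

```text
time_s: 17.83
tool_pos: [487.5, -217.7, 246.2]
tool_rot: [[0.116, 0.992, 0.055], [0.898, -0.129, 0.421], [0.425, 0.001, -0.905]]
wrist_force: [0.6, -1.3, -0.9]
gripper_width: 0.997
gripper_force: 0.0
```

Call:
carry_out(rows=[{"x": 0, "y": 0, "z": 0, "wx": 0, "wy": 0, "wz": 0, "gripper": 1}, {"x": 0, "y": 0, "z": 0, "wx": 0, "wy": 0, "wz": 0, "gripper": 1}, {"x": 0, "y": 0, "z": 0, "wx": 0, "wy": 0, "wz": 0, "gripper": 1}])

```text
time_s: 18.08
tool_pos: [487.5, -217.4, 243.6]
tool_rot: [[0.117, 0.992, 0.054], [0.897, -0.129, 0.422], [0.426, -0.001, -0.905]]
wrist_force: [0.1, 0.4, 0.3]
gripper_width: 1.002
gripper_force: 0.0
```

```bash
python3 - <<'E'
from h import *
np.set_printoptions(precision=1,suppress=True)
im,_=read_camera("wrist"); s,d=read_camera("scene")
cv2.imwrite("pics/fin.png",np.hstack([cv2.resize(im,(400,300)),cv2.resize(s[190:310,180:340],(400,300))])[:,:,::-1])
p=camera_params("scene")
vv,uu=np.mgrid[225:300,270:345]; k=(s[225:300,270:345].min(2)>195)&(d[225:300,270:345]>0)
P=at_depth(p,np.c_[uu[k],vv[k]],d[225:300,270:345][k])
for y in(95,155):
    q=P[(abs(P[:,1]-y)<9)&(abs(P[:,0]-525)<12)&(P[:,2]>112)]; print(y,len(q),np.median(q,0) if len(q) else "")
E
python3 go.py 0 0 0
```

```text
95 39 [525.8  94.4 126.1]
155 41 [524.7 154.3 126.7]
t 18.18 pos [ 487.3 -217.1  243.1] F [ 0.4 -0.4 -0.2] g 1.003
shift [  34.2 -510.7  285.8] turn [ 0.031 -0.44  -0.144]
```

View pics/fin.png

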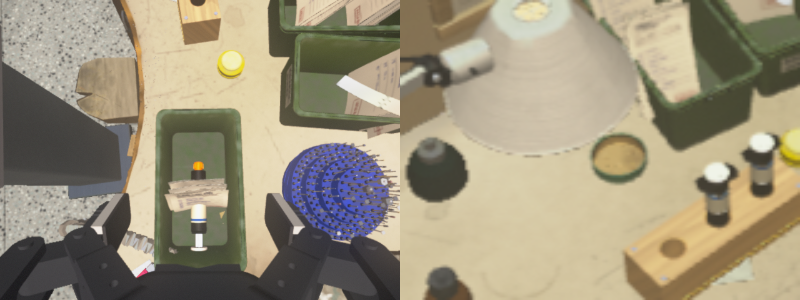

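The wrist view shows the clogged syringe lying in the green tray, with its cap at (198,167) and its thumb plate at (198,240). The scene crop shows the two free syringes standing in the rack, plungers home (tops at about 126 mm), and bore 1 empty.

```bash
python3 -c "
from bench import env
print(env.finish_job())"
```

```text
the job is handed in; nothing more can be done
None
```

I handed the job in, though it gave no verdict: plungers 2 and 3 are home and standing in the rack, and syringe 1, which stiffened at about 16 mm (peak reading 8.6 N), lies in the green tray.

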